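# Change the block in the glue-up press

### The job

The block in the pressing jig has set, so change it for the next one: lift off the steel weight and then the long wooden caul, set both aside on the blue mat, and lay the block on the free half of the drying rack, centred on the bearers beside the one already there and parallel to it. Then lay the taped stack that fits into the jig, flat between its small dowels, put the caul back down over the two steel pins until it lies flat on the stack, and stand the weight on the middle of the caul. Leave the other taped stack, which is too long for this jig, where it lies, and never let the weight tip over.

Things in the scene. Friction and masses are not known exactly. Their poses are not given: they have to be found in the camera images.
- press_jig: Pressing jig, fixed: ply base 116x214x15 mm (x,y,z), bed top at z 16. Origin: middle of underside; blocks lie along y, centred, 3.5 mm play, between 10 mm dowels with tapered tips (tops z 33) at x -36.5/36.5, y -45/45 and x 0, y -68.5/68.5. Two 10 mm steel pins at x 0, y -88/88: straight to z 69, tapering to 83. A block on the bed tops at z 46, the caul on it at 64; weight stands on that
- side_mat: Blue mat, fixed: 180x220x3 mm (x,y,z), flat on the table, empty at the start; the weight and the caul are set aside here and both fit next to each other with the caul along the mat's y. Origin: middle of underside
- drying_rack: Drying rack, fixed: ply base 140x190x6 mm (x,y,z), two 16 mm wide wooden bearers along y at x -42/42, tops at z 20. Origin: middle of underside. Its -y half holds an earlier block (fixed, centred at y -47, length along x, top z 50). The free half is centred at x 0, y +47; the block shall lie there, length along x
- set_block: The set block, in the jig under the caul at the start (its long edges show beside the caul): laminated wood without tape, dark with a pale middle layer, 56x120x30 mm (x,y,z), 130 g. Origin: middle of underside
- caul: The caul: plain pale wooden bar 40x210x18 mm (x,y,z), 100 g, on the set block at the start. Its holes at y -88 (16 mm across) and y +88 (16 mm in x, 24 mm in y) go over the jig's 10 mm steel pins; fits either way round. Origin: middle of underside. It is narrower than the block below it, so grip only its own 18 mm thickness
- press_weight: The turned steel press weight, standing on the caul at the start: disc 54 mm across, 32 mm high, above it a narrow neck and a round grip knob 30 mm across, from 46 to 64 mm above the underside; 0.5 to 0.85 kg. Origin: middle of underside, z up
- short_stack: The short taped stack, which fits the jig: glued strips of pale wood with dark middle layer, 56x120x30 mm (x,y,z), two cream tape bands round it (under 1 mm thick) at y -42/42; 130 g. Origin: middle of underside. Starts on the table, nearer the robot than jig, mat and rack, left or right
- long_stack: The long taped stack, not used: like the short one but 56x170x30 mm, bands at y -60/60. Origin: middle of underside. Starts on the table on the other side from the short stack
Things that resemble listed ones, but are neither listed nor needed, are in the scene too. Leave any purple look-alike of the short_stack alone.

How it is judged:
On the way, in this order (a step that is already met when the one before it is completed fails the run):
1. the weight stands on the mat (angle between press_weight's own z axis and vertical below 0.1 rad and x of press_weight in the frame of side_mat between -0.09 and 0.09 m and y of press_weight in the frame of side_mat between -0.11 and 0.11 m and z of press_weight in the frame of side_mat between -0.002 and 0.008 m and linear speed of press_weight below 0.02 m/s and angular speed of press_weight below 0.2 rad/s and contact force between press_weight and the fingers below 0.5 N), for 0.2 s.
2. the caul lies on the mat too (angle between each of press_weight, caul's own z axis and vertical below 0.1 rad and x of press_weight in the frame of side_mat between -0.09 and 0.09 m and y of press_weight in the frame of side_mat between -0.11 and 0.11 m and z of press_weight in the frame of side_mat between -0.002 and 0.008 m and linear speed of each of press_weight, caul below 0.02 m/s and angular speed of each of press_weight, caul below 0.2 rad/s and x of caul in the frame of side_mat between -0.09 and 0.09 m and y of caul in the frame of side_mat between -0.11 and 0.11 m and z of caul in the frame of side_mat between -0.002 and 0.008 m and contact force between caul and the fingers below 0.5 N), for 0.2 s.
3. the set block lies on the free half of the rack, weight and caul on the mat (x of set_block in the frame of drying_rack between -0.015 and 0.015 m and y of set_block in the frame of drying_rack between 0.032 and 0.062 m and z of set_block in the frame of drying_rack between 0.016 and 0.024 m and angle between the y axis of set_block and the x axis of drying_rack, either way round below 0.2 rad and linear speed of each of set_block, press_weight, caul below 0.02 m/s and angular speed of each of set_block, press_weight, caul below 0.2 rad/s and angle between each of press_weight, caul's own z axis and vertical below 0.1 rad and x of press_weight in the frame of side_mat between -0.09 and 0.09 m and y of press_weight in the frame of side_mat between -0.11 and 0.11 m and z of press_weight in the frame of side_mat between -0.002 and 0.008 m and x of caul in the frame of side_mat between -0.09 and 0.09 m and y of caul in the frame of side_mat between -0.11 and 0.11 m and z of caul in the frame of side_mat between -0.002 and 0.008 m and contact force between set_block and the fingers below 0.5 N), for 0.2 s.
4. the short taped stack lies in the jig, on its bed (horizontal distance between short_stack and press_jig below 0.01 m and z of short_stack in the frame of press_jig between 0.012 and 0.02 m and angle between the y axis of short_stack and the y axis of press_jig, either way round below 0.12 rad and linear speed of each of short_stack, set_block below 0.02 m/s and angular speed of each of short_stack, set_block below 0.2 rad/s and x of set_block in the frame of drying_rack between -0.015 and 0.015 m and y of set_block in the frame of drying_rack between 0.032 and 0.062 m and z of set_block in the frame of drying_rack between 0.016 and 0.024 m and angle between the y axis of set_block and the x axis of drying_rack, either way round below 0.2 rad and contact force between short_stack and the fingers below 0.5 N), for 0.2 s.
5. the caul is back on the pins, flat on the stack (horizontal distance between each of caul, short_stack and press_jig below 0.01 m and z of caul in the frame of press_jig between 0.042 and 0.05 m and angle between the y axis of caul and the y axis of press_jig, either way round below 0.1 rad and linear speed of each of caul, short_stack below 0.02 m/s and angular speed of each of caul, short_stack below 0.2 rad/s and z of short_stack in the frame of press_jig between 0.012 and 0.02 m and angle between the y axis of short_stack and the y axis of press_jig, either way round below 0.12 rad and contact force between caul and the fingers below 0.5 N), for 0.2 s.
At the end, for the whole second after the job is handed in: Set block on the rack's bearers, within 15 mm of the free half's middle, 0.2 rad; short stack flat on the bed (10 mm, 0.12 rad); caul over both pins, flat on the stack (4 mm); weight upright on the caul, 15 mm across, 25 mm along its middle; long stack within 15 mm of its start; all at rest (x of set_block in the frame of drying_rack between -0.015 and 0.015 m and y of set_block in the frame of drying_rack between 0.032 and 0.062 m and z of set_block in the frame of drying_rack between 0.016 and 0.024 m and angle between the y axis of set_block and the x axis of drying_rack, either way round below 0.2 rad and linear speed of each of set_block, short_stack, caul, press_weight below 0.02 m/s and angular speed of each of set_block, short_stack, caul, press_weight below 0.2 rad/s and horizontal distance between each of short_stack, caul and press_jig below 0.01 m and z of short_stack in the frame of press_jig between 0.012 and 0.02 m and angle between the y axis of short_stack and the y axis of press_jig, either way round below 0.12 rad and z of caul in the frame of press_jig between 0.042 and 0.05 m and angle between the y axis of caul and the y axis of press_jig, either way round below 0.1 rad and x of press_weight in the frame of caul between -0.015 and 0.015 m and y of press_weight in the frame of caul between -0.025 and 0.025 m and z of press_weight in the frame of caul between 0.014 and 0.022 m and angle between press_weight's own z axis and vertical below 0.1 rad and distance of long_stack from where it was at the start of the episode below 0.015 m); the robot touches nothing.
It fails at once if the long taped stack is moved by more than 15 mm (distance of long_stack from where it was at the start of the episode above 0.015 m).
It fails at once if the weight tips over (angle between press_weight's own z axis and vertical above 0.7 rad).
It also fails if it takes over 141 s, if anything falls off the work surface, if the arm or the gripper's body presses on something with over 40 N, if the wrist force passes 120 N, or if a joint passes its speed limit or range.

### The arm

A 6-joint arm with a two-finger parallel gripper is mounted at the origin on the work surface; the furniture and walls round the work are solid. World frame = base frame: x ahead of the robot, y to its left, z up, the work surface at z = 0. Lengths are in m, angles in rad, forces in N, time in s.
With the tool pointing down it reaches from about 0.275 to 0.75 m from the base axis. Payload 10.2 kg.
Tool frame: the origin (TCP) lies between the finger pads; the fingertips stand ahead of it and the grasp point (between the pads) lies 2 mm behind it (tip_reach is the z of the fingertips in the tool frame, in m); z points along the fingers, y is the line along which they close (so a half turn about z gives the same grasp; the last joint's range is limited). The gripper opens to 85 mm and grips with 20 to 120 N. Pads are 22 mm wide; open, the fingers measure 114 mm over their backs; the gripper's body (76 mm by 85 mm) begins 54 mm behind the grasp point. The pads swing forward as they close: fully open they stand 13 mm farther back than shut.
Start: joints at [1.085, 0.313, 1.498, -0, 1.331, -0.223], TCP at [0.136, 0.507, 0.248] pointing down, gripper open.
Joint ranges: [-2.94, 2.94], [-0.97, 2.17], [0.19, 2.56], [-1.23, 4.37], [0.02, 3.11], [-2.88, 2.88]. Speed limits (rad/s): [2.39, 2.39, 3.01, 3.14, 3.14, 3.14].

### API

Orientations are given as a rotation vector (axis times angle).
In Python, from plant import state, get_image, calibration, close_job, tip_reach gives the robot as it stands. The module is installed in compiled form; this text tells all that it offers.
- The arm moves only by the tool servo_tool, never from a script. Its argument "series" is a list of rows, each a list of 7 numbers: the shift along the world's x, y, z in m, then the turn, a rotation vector about the world's x, y, z in rad, then the opening in per cent of the stroke, from 0 (shut) to 100 (fully open). A call has 1 to 12 rows; each row shifts and turns the commanded pose from where the row before left it; what a row does not reach is not made up. A row lasts 1/10 s, in which the tool goes at most 50 mm and 8.59 degrees, less where a joint would pass 70% of its speed; a pose out of reach is approached as far as the arm can. A call with a gripper value outside its range is refused whole. The fingers move at their own pace and stop on an object; "newtons" is the grip in N (left out, the last holds). Time passes only in rows, so rows that do not move let the fingers close. It gives the time, the measured TCP pose, the force, the opening and the grip force at its end, in the units of the state.
- state(): the state, without advancing time (a new reading comes with each control period).
- get_image(name): name is "side" or "top" or "wrist"; returns the picture (480x640x3 uint8, red, green, blue); there is no depth.
- calibration(name): a dict with "camera_matrix" (3x3 intrinsics, pixels), "world_to_cam" (4x4, takes a point from world to camera coordinates); the wrist camera has in their place "tool_from_camera" (4x4, takes a point from camera to tool coordinates, whose origin is the TCP and whose axes are the flange's). Camera axes: x right, y down, z forward; pixel columns grow to the right and rows downward; lengths in m; the calibration is good to about 2 mm. A picture is of the moment at which its call begins: read the wrist's pose just before it. calibration takes no time and is no camera call.
- close_job(): hands the job in; it is judged then, once.
The state is a dict: "t": time; "joints": joint angles; "qvel": joint speeds; "joint_torque": joint torques, N m; "tcp_pos": TCP position; "ee_rot": TCP orientation; "wrist_force": force on the tool from outside, world axes, zero at the start; "wrist_torque": the same for the moment, N m; "width": finger opening in m; "gripper_force": force on a finger pad.
Only numpy, scipy, OpenCV 4.12 (cv2) and the standard library are available. Lean on these libraries where they do the work, as an engineer would, in place of code of your own. Each camera call takes 0.05 s, during which the arm holds its last target. There are 200 camera calls.

## Working session

There is one attempt and no reset: what is moved stays moved. The work goes in short steps, Python scripts to look and compute and a tool call to move; the robot and the scene stay as the last step left them, time stands still between calls to the robot, and variables do not carry over. Pictures are saved under pics/ and viewed, at most 14 in all, crops included, and the job is handed in when it is done.

Besides the shell and the picture viewer there is one more tool, called after "Request:" by a JSON object that holds its "name" and its "arguments", one argument or row to a line. servo_tool: Moves the arm, as the interface text tells. Its arguments: {"type":"object","properties":{"series":{"type":"array"},"newtons":{"type":"number"}},"required":["series"]}

```bash
mkdir -p pics; python3 - <<'E'
from plant import *
import cv2,numpy as np
s=state();print(s);print(tip_reach)
for n in("top","side","wrist"):
    c=calibration(n);print(n,{k:np.round(v,4).tolist() for k,v in c.items()})
for n in("top","side"):
    cv2.imwrite(f"pics/{n}0.png",get_image(n)[:,:,::-1])
E
```

```text
{'t': 0.0, 'joints': array([ 1.08459899e+00,  3.13466816e-01,  1.49842384e+00, -2.41014306e-05,
        1.33098794e+00, -2.23373327e-01]), 'qvel': array([-0.00082257, -0.00122832,  0.00019095,  0.00088119,  0.0011429 ,
        0.00145232]), 'joint_torque': array([ 1.39056461e-03, -4.12259817e+01, -2.59752899e+01, -1.24017251e-05,
        4.06639912e-03, -1.89669157e-05]), 'tcp_pos': array([0.13629383, 0.50676348, 0.24773144]), 'ee_rot': array([-4.11591096e-01, -3.11408490e+00,  1.90667034e-03]), 'wrist_force': array([-0.7302769 ,  0.15594508,  0.15532044]), 'wrist_torque': array([0.0435345 , 0.02157518, 0.02684709]), 'gripper_force': 0.0, 'width': 0.08527166436524869}
0.017
top {'camera_matrix': [[488.2985, 0.0, 319.3007], [0.0, 488.2985, 234.0872], [0.0, 0.0, 1.0]], 'world_to_cam': [[0.0048, -0.9999, -0.0158, 0.0321], [-0.9993, -0.0042, -0.0368, 0.4561], [0.0367, 0.0159, -0.9992, 1.0316], [0.0, 0.0, 0.0, 1.0]]}
side {'camera_matrix': [[444.3083, 0.0, 332.4131], [0.0, 444.3083, 240.6765], [0.0, 0.0, 1.0]], 'world_to_cam': [[0.8944, -0.4466, 0.0249, -0.3891], [-0.2285, -0.504, -0.8329, 0.1832], [0.3845, 0.7393, -0.5528, 0.8609], [0.0, 0.0, 0.0, 1.0]]}
wrist {'camera_matrix': [[374.3838, 0.0, 315.1306], [0.0, 374.3838, 240.7637], [0.0, 0.0, 1.0]], 'tool_from_camera': [[-0.0009, -0.9575, -0.2885, 0.0734], [1.0, -0.0006, -0.0009, 0.0002], [0.0007, -0.2885, 0.9575, -0.1253], [0.0, 0.0, 0.0, 1.0]]}
```

View pics/top0.png

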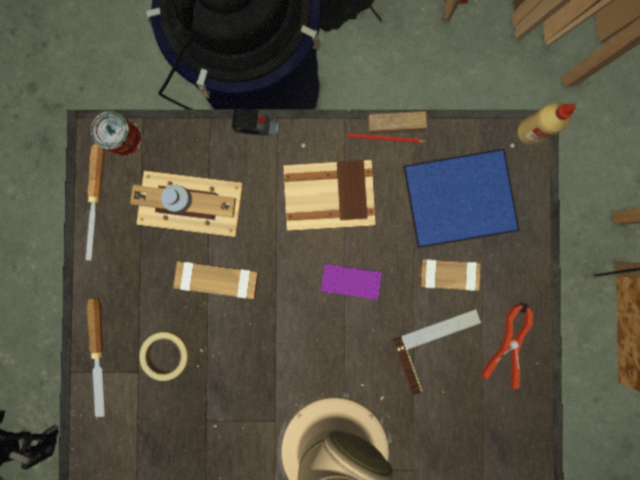

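View pics/side0.png

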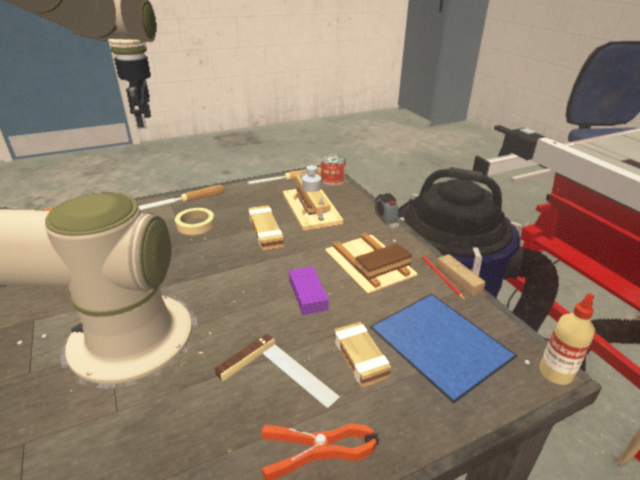

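```bash
cat > h.py <<'E'
import cv2,numpy as np
from plant import *
from scipy.spatial.transform import Rotation as R
def cam(n,s=None):
    c=calibration(n);K=np.array(c["camera_matrix"])
    if n=="wrist":
        T=np.eye(4);T[:3,:3]=R.from_rotvec(s["ee_rot"]).as_matrix();T[:3,3]=s["tcp_pos"]
        C=T@np.array(c["tool_from_camera"])
    else: C=np.linalg.inv(np.array(c["world_to_cam"]))
    return K,C
def toplane(uv,z,K,C):
    uv=np.atleast_2d(np.array(uv,float))
    d=np.c_[uv,np.ones(len(uv))]@np.linalg.inv(K).T@C[:3,:3].T
    return C[:3,3]+d*((z-C[2,3])/d[:,2])[:,None]
def pix(p,K,C):
    q=(np.atleast_2d(p)-C[:3,3])@C[:3,:3]@K.T
    return q[:,:2]/q[:,2:]
def rect(cnt,z,K,C):
    p=toplane(cnt.reshape(-1,2),z,K,C)[:,:2].astype(np.float32)*1000
    (c,(w,h),a)=cv2.minAreaRect(p)
    if w<h: w,h,a=h,w,a+90
    return np.round(c,1),round(w,1),round(h,1),round((a+90)%180-90,1) # angle of long side from x
def big(m,box=None,n=1):
    mm=np.zeros_like(m)
    if box: x0,y0,x1,y1=box; mm[y0:y1,x0:x1]=m[y0:y1,x0:x1]
    else: mm=m
    cs=sorted(cv2.findContours(mm,cv2.RETR_EXTERNAL,cv2.CHAIN_APPROX_NONE)[0],key=cv2.contourArea)
    return cs[-1] if n==1 else cs[-n:][::-1]
E
python3 - <<'E'
from h import *
I=cv2.imread("pics/top0.png");H=cv2.cvtColor(I,cv2.COLOR_BGR2HSV)
K,C=cam("top");print(C[:3,3])
mat=cv2.inRange(H,(100,100,50),(125,255,255))
V=H[:,:,2];bright=cv2.inRange(H,(0,0,110),(40,255,255))
for n,m,b,z in[("mat",mat,(390,140,530,260),.003),("short",bright,(410,250,495,300),.030),("long",bright,(165,255,265,305),.030),("rackbase",bright,(275,150,385,240),.006),("jig",bright,(120,165,250,245),.016)]:
    c=big(m,b);print(n,rect(c,z,K,C));cv2.drawContours(I,[c],-1,(0,255,0),1)
brown=cv2.inRange(H,(0,60,20),(15,255,110))
c=big(brown,(330,150,375,225));print("fixed",rect(c,.05,K,C))
A=cv2.imread("pics/top0.png")[160:240,120:260]
B=I[160:240,120:260]
cv2.imwrite("pics/a.png",cv2.resize(np.vstack([A,B]),None,fx=3.7,fy=3.7,interpolation=cv2.INTER_CUBIC))
E
```

```text
[0.4177291  0.01759202 1.0480621 ]
mat (array([ 535.5, -268. ]), 213.9, 174.4, -80.1)
short (array([ 372.7, -236.4]), 125.8, 60.9, 87.5)
long (array([359.5, 251.9]), 172.1, 61.2, 82.8)
rackbase (array([540.7,  14.7]), 194.4, 145.5, -86.4)
jig (array([521.2, 321.1]), 235.8, 119.3, 83.2)
fixed (array([548.4, -31.5]), 122.2, 55.6, 3.4)
```

View pics/a.png

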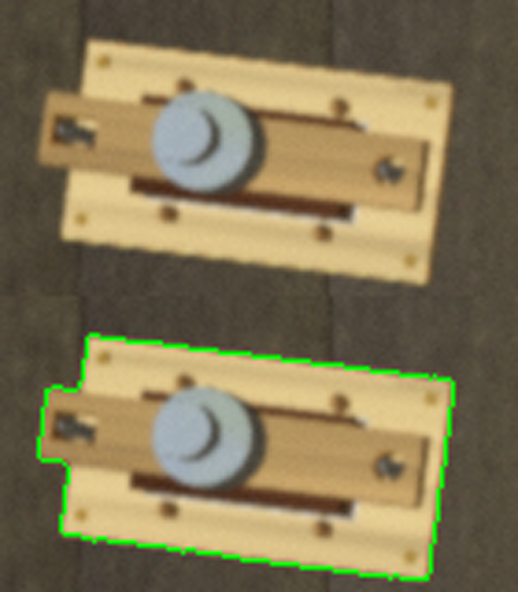

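```bash
python3 - <<'E'
from h import *
K,C=cam("top")
j=toplane(np.array([[88,40],[452,87],[428,283],[63,238]])/3.7+[120,160],.016,K,C)*1000
print(j[:,:2].round(1),j.mean(0).round(1));e=j[0]-j[1]+j[3]-j[2];print(np.degrees(np.arctan2(e[1],e[0])))
print([np.linalg.norm(j[i]-j[i-1]).round(1) for i in range(4)])
for n,p,z in[("knob",(190,135),.128),("disc",(203,141),.096),("pinR",(391,170),.07),("caulTL",(48,93),.064),("caulBL",(39,164),.064),("TR",(428,140),.064),("BR",(419,211),.064)]:
    print(n,(toplane(np.array(p)/3.7+[120,160],z,K,C)*1000).round(1))
E
```

```text
[[589.5 409.9]
 [562.7 198.8]
 [449.8 211.4]
 [474.9 422.3]] [519.2 310.6  16. ]
83.0093131456885
[np.float64(115.3), np.float64(212.8), np.float64(113.6), np.float64(212.4)]
knob [[521.9 313.8 128. ]]
disc [[522.3 317.1  96. ]]
pinR [[509.6 222.1  70. ]]
caulTL [[552.1 413.3  64. ]]
caulBL [[512.9 417.5  64. ]]
TR [[526.8 203.2  64. ]]
BR [[487.8 207.8  64. ]]
```

Request:
{"name": "servo_tool", "arguments": {
  "series": [
    [0.0384,-0.0192,0,0,0,-0.143,100],
    [0.0384,-0.0192,0,0,0,-0.143,100],
    [0.0384,-0.0192,0,0,0,-0.143,100],
    [0.0384,-0.0192,0,0,0,-0.143,100],
    [0.0384,-0.0192,0,0,0,-0.143,100],
    [0.0384,-0.0192,0,0,0,-0.143,100],
    [0.0384,-0.0192,0,0,0,-0.143,100],
    [0.0384,-0.0192,0,0,0,-0.143,100],
    [0.0384,-0.0192,0,0,0,-0.143,100],
    [0.0384,-0.0192,0,0,0,-0.143,100],
    [0,0,0,0,0,0,100],
    [0,0,0,0,0,0,100]
  ]
}}

```text
t: 1.3
tcp_pos: [0.5206, 0.3145, 0.2475]
ee_rot: [-2.353, -2.081, 0.002]
wrist_force: [-0.9, 0.8, -0.4]
width: 0.0855
gripper_force: 0.0
```

```bash
python3 - <<'E'
from h import *
s=state();print(s["tcp_pos"],s["ee_rot"]);I=get_image("wrist")[:,:,::-1];cv2.imwrite("pics/w1.png",I)
K,C=cam("wrist",s);print(C[:3,3])
E
```

```text
[0.52060005 0.31451219 0.24749282] [-2.35262052e+00 -2.08085496e+00  2.07878107e-03]
[0.5297831  0.38761788 0.37276365]
```

View pics/w1.png

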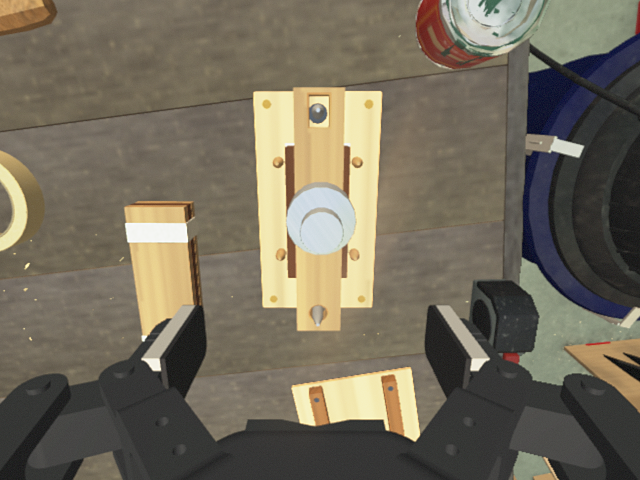

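```bash
python3 - <<'E'
from h import *
K,C=cam("wrist",state())
j=toplane([[254,91],[382,91],[373,307],[264,307]],.016,K,C)*1000
print(j.round(1).tolist(),j.mean(0).round(1));e=j[0]-j[3]+j[1]-j[2];print(np.degrees(np.arctan2(e[1],e[0])))
I=cv2.imread("pics/w1.png");H=cv2.cvtColor(I,cv2.COLOR_BGR2HSV)
c=big(cv2.inRange(H,(80,15,110),(125,110,255)),(270,170,370,270))
print(cv2.minEnclosingCircle(c),toplane([[322,227]],.128,K,C)*1000)
print(toplane([[318,108],[317,320]],.080,K,C)*1000)
q=toplane([[294,87],[345,87],[340,331],[297,331]],.064,K,C)*1000;print(q.round(1).tolist(),q.mean(0))
E
```

```text
[[478.5, 425.9, 16.0], [591.4, 412.0, 16.0], [567.1, 201.5, 16.0], [453.2, 215.4, 16.0]] [522.5 313.7  16. ]
83.28768236537624
((320.3520812988281, 220.11512756347656), 33.89659118652344) [[525.50674849 323.86548628 128.        ]]
[[532.46573464 401.83737878  80.        ]
 [510.73664155 228.39805016  80.        ]]
[[516.2, 419.9, 64.0], [555.0, 415.2, 64.0], [529.6, 205.7, 64.0], [489.9, 210.6, 64.0]] [522.68549672 312.8516165   64.        ]
```

```bash
python3 - <<'E'
from h import *
K,C=cam("wrist",state())
print(toplane([[320.4,218.5],[321,227],[322,232]],.096,K,C)*1000,toplane([[321,227],[321,232]],.128,K,C)*1000)
I=cv2.imread("pics/w1.png")[170:270,260:380];cv2.imwrite("pics/w1c.png",cv2.resize(I,None,fx=5,fy=5,interpolation=cv2.INTER_CUBIC))
E
```

```text
[[524.62925735 322.23494165  96.        ]
 [524.3008152  315.55420482  96.        ]
 [524.59871226 311.5215951   96.        ]] [[524.83524357 323.94755775 128.        ]
 [524.42454964 320.46294521 128.        ]]
```

View pics/w1c.png

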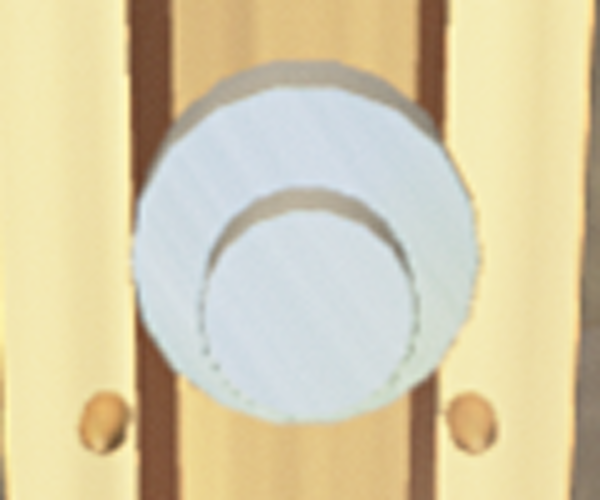

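Request:
{"name": "servo_tool", "arguments": {
  "series": [
    [0.0034,0.0045,-0.0275,0,0,0,75],
    [0,0,-0.03,0,0,0,75],
    [0,0,-0.03,0,0,0,75],
    [0,0,-0.025,0,0,0,75],
    [0,0,-0.015,0,0,0,75],
    [0,0,0,0,0,0,75]
  ]
}}

```text
t: 1.95
tcp_pos: [0.5218, 0.32, 0.119]
ee_rot: [-2.349, -2.084, 0.006]
wrist_force: [0.1, 0.6, 0.8]
width: 0.0637
gripper_force: 0.0
```

Request:
{"name": "servo_tool", "arguments": {
  "series": [
    [0,0,0,0,0,0,0],
    [0,0,0,0,0,0,0],
    [0,0,0,0,0,0,0],
    [0,0,0,0,0,0,0],
    [0,0,0,0,0,0,0],
    [0,0,0,0,0,0,0],
    [0,0,0,0,0,0,0]
  ],
  "newtons": 60
}}

```text
t: 2.65
tcp_pos: [0.5246, 0.3198, 0.1224]
ee_rot: [2.352, 2.081, 0.005]
wrist_force: [1.4, 0.9, 6.5]
width: 0.0279
gripper_force: 59.1
```

Request:
{"name": "servo_tool", "arguments": {
  "series": [
    [0,0,0.01,0,0,0,0],
    [0,0,0.015,0,0,0,0],
    [0,0,0.02,0,0,0,0],
    [0,0,0.02,0,0,0,0],
    [0,0,0,0,0,0,0],
    [0,0,0,0,0,0,0]
  ],
  "newtons": 80
}}

```text
t: 3.25
tcp_pos: [0.5233, 0.3193, 0.1848]
ee_rot: [-2.352, -2.081, 0.003]
wrist_force: [-0.1, 0.7, -7.0]
width: 0.0278
gripper_force: 79.4
```

```bash
python3 - <<'E'
from h import *
s=state();I=get_image("wrist")[:,:,::-1];cv2.imwrite("pics/w2.png",I)
E
```

```text
(no output)
```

View pics/w2.png

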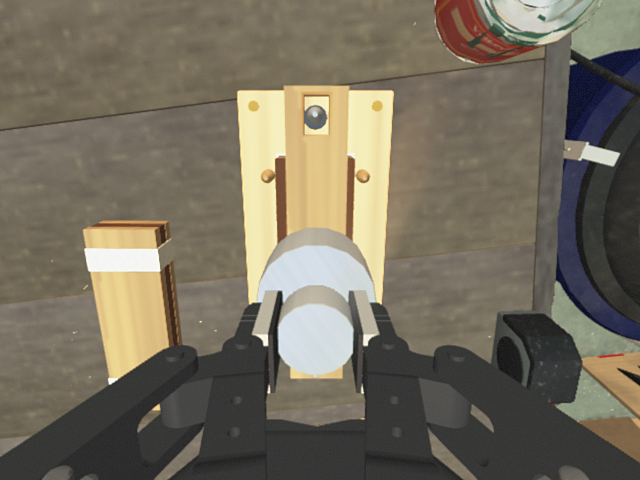

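Request:
{"name": "servo_tool", "arguments": {
  "series": [
    [0,-0.02,0,0,0,0.02,0],
    [-0.003,-0.03,0,0,0,0.02,0],
    [-0.003,-0.04,0,0,0,0.02,0],
    [-0.003,-0.04,0,0,0,0.02,0],
    [-0.003,-0.04,0,0,0,0.02,0],
    [-0.003,-0.04,0,0,0,0.02,0],
    [-0.003,-0.04,0,0,0,0.02,0],
    [-0.003,-0.04,0,0,0,0.02,0],
    [-0.003,-0.04,0,0,0,0.02,0],
    [-0.003,-0.04,0,0,0,0.02,0],
    [-0.003,-0.04,0,0,0,0.02,0],
    [-0.003,-0.04,0,0,0,0.02,0]
  ]
}}

```text
t: 4.5
tcp_pos: [0.4898, -0.1318, 0.1846]
ee_rot: [-2.084, -2.348, 0.001]
wrist_force: [1.0, 0.8, -6.7]
width: 0.0275
gripper_force: 79.7
```

Request:
{"name": "servo_tool", "arguments": {
  "series": [
    [-0.003,-0.04,0,0,0,0.02,0],
    [-0.002,-0.04,0,0,0,0.02,0],
    [-0.002,-0.03,0,0,0,0.015,0],
    [0,-0.02,0,0,0,0,0],
    [0,-0.016,-0.01,0,0,0,0],
    [0,0,-0.03,0,0,0,0],
    [0,0,-0.03,0,0,0,0],
    [0,0,-0.02,0,0,0,0],
    [0,0,-0.01,0,0,0,0],
    [0,0,0,0,0,0,0],
    [0,0,0,0,0,0,0]
  ]
}}

```text
t: 5.6
tcp_pos: [0.4843, -0.2766, 0.0864]
ee_rot: [2.02, 2.405, 0.0]
wrist_force: [0.3, -0.2, -5.4]
width: 0.027
gripper_force: 79.9
```

Request:
{"name": "servo_tool", "arguments": {
  "series": [
    [0,0,-0.01,0,0,0,0],
    [0,0,-0.006,0,0,0,0],
    [0,0,-0.004,0,0,0,0],
    [0,0,0,0,0,0,0],
    [0,0,0,0,0,0,0]
  ]
}}

```text
t: 6.1
tcp_pos: [0.4839, -0.2766, 0.0659]
ee_rot: [2.021, 2.405, 0.0]
wrist_force: [0.6, 0.2, -6.9]
width: 0.0274
gripper_force: 79.8
```

Request:
{"name": "servo_tool", "arguments": {
  "series": [
    [0,0,-0.002,0,0,0,0],
    [0,0,-0.002,0,0,0,0],
    [0,0,-0.001,0,0,0,0],
    [0,0,0,0,0,0,0]
  ]
}}

```text
t: 6.5
tcp_pos: [0.4841, -0.2767, 0.0616]
ee_rot: [2.02, 2.404, -0.0]
wrist_force: [0.0, 1.4, 2.2]
width: 0.0273
gripper_force: 80.8
```

Request:
{"name": "servo_tool", "arguments": {
  "series": [
    [0,0,0,0,0,0,45],
    [0,0,0,0,0,0,60],
    [0,0,0,0,0,0,75],
    [0,0,0,0,0,0,75],
    [0,0,0,0,0,0,75],
    [0,0,0.03,0,0,0,75],
    [0,0,0.04,0,0,0,75],
    [0,0,0.05,0,0,0,75],
    [0,0,0.05,0,0,0,75],
    [0,0,0,0,0,0,75]
  ]
}}

```text
t: 7.5
tcp_pos: [0.4855, -0.2779, 0.2377]
ee_rot: [2.013, 2.396, -0.001]
wrist_force: [0.6, -0.1, -0.1]
width: 0.0644
gripper_force: 0.0
```

```bash
python3 - <<'E'
from h import *
s=state();I=get_image("wrist")[:,:,::-1];cv2.imwrite("pics/w3.png",I)
K,C=cam("wrist",s);H=cv2.cvtColor(np.ascontiguousarray(I),cv2.COLOR_BGR2HSV)
mat=cv2.inRange(H,(100,100,50),(125,255,255));c=big(mat);print(rect(c,.003,K,C));print(s["tcp_pos"])
E
```

```text
(array([ 536.2, -269.3]), 212.9, 173.0, -80.2)
[ 0.48554374 -0.27790914  0.23772093]
```

View pics/w3.png

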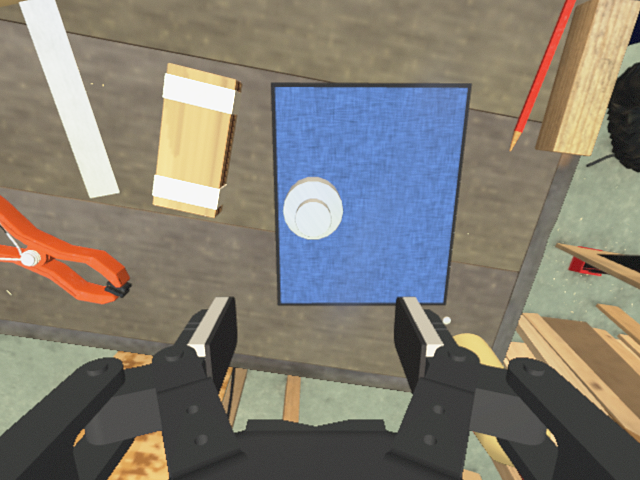

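Request:
{"name": "servo_tool", "arguments": {
  "series": [
    [0.003,0.03,0,0,0,-0.025,75],
    [0.003,0.049,0,0,0,-0.025,75],
    [0.003,0.05,0,0,0,-0.025,75],
    [0.003,0.05,0,0,0,-0.025,75],
    [0.003,0.05,0,0,0,-0.025,75],
    [0.003,0.05,0,0,0,-0.025,75],
    [0.003,0.05,0,0,0,-0.025,75],
    [0.003,0.05,0,0,0,-0.025,75],
    [0.003,0.05,0,0,0,-0.025,75],
    [0.003,0.05,0,0,0,-0.025,75],
    [0.003,0.05,0,0,0,-0.025,75],
    [0.003,0.05,0,0,0,-0.02,75]
  ]
}}

```text
t: 8.75
tcp_pos: [0.5191, 0.3036, 0.2293]
ee_rot: [-2.353, -2.08, 0.003]
wrist_force: [0.2, -0.6, 0.1]
width: 0.0641
gripper_force: 0.0
```

Request:
{"name": "servo_tool", "arguments": {
  "series": [
    [0,0.012,-0.02,0,0,0,75],
    [0,0,0,0,0,0,75],
    [0,0,0,0,0,0,75]
  ]
}}

```text
t: 9.05
tcp_pos: [0.5195, 0.3129, 0.2099]
ee_rot: [-2.352, -2.082, 0.004]
wrist_force: [0.8, -1.2, 0.0]
width: 0.0639
gripper_force: 0.0
```

```bash
python3 - <<'E'
from h import *
s=state();I=get_image("wrist")[:,:,::-1];cv2.imwrite("pics/w4.png",I);print(s["tcp_pos"],s["ee_rot"])
E
```

```text
[0.51947845 0.31285323 0.2099117 ] [-2.35231646 -2.08151277  0.00365614]
```

View pics/w4.png

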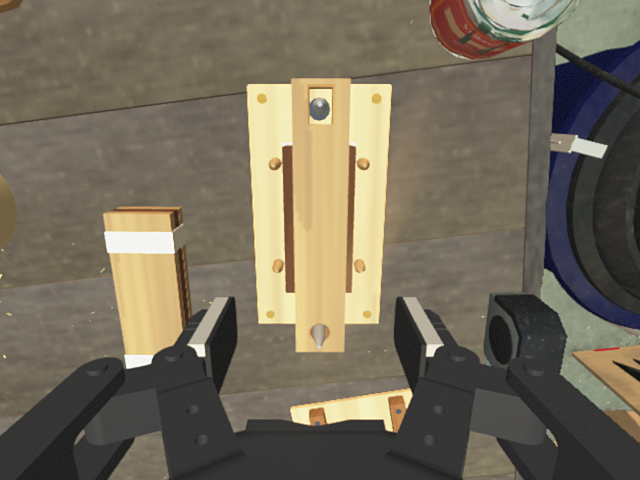

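```bash
python3 - <<'E'
from h import *
K,C=cam("wrist",state())
for q,z in(([[292,79],[351,79],[344,352],[296,352]],.064),([[247,84],[391,84],[381,324],[258,324]],.016)):
    p=toplane(q,z,K,C)*1000;e=p[0]-p[3]+p[1]-p[2];print(p.mean(0).round(1),np.degrees(np.arctan2(e[1],e[0])).round(1),np.linalg.norm(p-np.roll(p,1,0),axis=1).round(1))
E
```

```text
[523.9 311.8  64. ] 82.9 [210.4  39.6 210.4  40. ]
[523.4 312.3  16. ] 83.2 [213.1 114.2 213.1 117.8]
```

Request:
{"name": "servo_tool", "arguments": {
  "series": [
    [0.0045,-0.001,-0.03,0,0,0,75],
    [0,0,-0.04,0,0,0,75],
    [0,0,-0.035,0,0,0,75],
    [0,0,-0.025,0,0,0,75],
    [0,0,-0.01,0,0,0,75],
    [0,0,0,0,0,0,75],
    [0,0,0,0,0,0,60],
    [0,0,0,0,0,0,50],
    [0,0,0,0,0,0,50]
  ]
}}

```text
t: 10.0
tcp_pos: [0.5248, 0.3127, 0.072]
ee_rot: [2.352, 2.081, 0.003]
wrist_force: [-0.0, -0.8, -0.0]
width: 0.0426
gripper_force: 0.0
```

Request:
{"name": "servo_tool", "arguments": {
  "series": [
    [0,0,-0.003,0,0,0,50],
    [0,0,-0.002,0,0,0,50],
    [0,0,0,0,0,0,50],
    [0,0,0,0,0,0,0],
    [0,0,0,0,0,0,0],
    [0,0,0,0,0,0,0],
    [0,0,0,0,0,0,0]
  ],
  "newtons": 50
}}

```text
t: 10.7
tcp_pos: [0.5243, 0.3126, 0.0658]
ee_rot: [2.353, 2.082, 0.0]
wrist_force: [0.2, 0.3, 1.5]
width: 0.0388
gripper_force: 51.4
```

Request:
{"name": "servo_tool", "arguments": {
  "series": [
    [0,0,0.008,0,0,0,0],
    [0,0,0.015,0,0,0,0],
    [0,0,0.02,0,0,0,0],
    [0,0,0.03,0,0,0,0],
    [0,0,0.03,0,0,0,0],
    [0,0,0.02,0,0,0,0],
    [0,0,0,0,0,0,0]
  ]
}}

```text
t: 11.4
tcp_pos: [0.5253, 0.313, 0.193]
ee_rot: [2.351, 2.08, 0.01]
wrist_force: [0.3, -0.1, -1.5]
width: 0.0388
gripper_force: 51.3
```

Request:
{"name": "servo_tool", "arguments": {
  "series": [
    [0.004,-0.02,0,0,0,0.02,0],
    [0.004,-0.03,0,0,0,0.022,0],
    [0.004,-0.042,0,0,0,0.022,0],
    [0.004,-0.042,0,0,0,0.022,0],
    [0.004,-0.042,0,0,0,0.022,0],
    [0.004,-0.042,0,0,0,0.022,0],
    [0.004,-0.042,0,0,0,0.022,0],
    [0.004,-0.042,0,0,0,0.022,0],
    [0.004,-0.042,0,0,0,0.022,0],
    [0.004,-0.042,0,0,0,0.022,0],
    [0.005,-0.042,0,0,0,0.022,0],
    [0.005,-0.042,0,0,0,0.022,0]
  ]
}}

```text
t: 12.6
tcp_pos: [0.5738, -0.159, 0.1882]
ee_rot: [-2.059, -2.371, 0.0]
wrist_force: [0.7, 0.7, -1.1]
width: 0.0389
gripper_force: 51.2
```

Request:
{"name": "servo_tool", "arguments": {
  "series": [
    [0.005,-0.042,0,0,0,0.022,0],
    [0,-0.035,0,0,0,0.011,0],
    [0,-0.027,0,0,0,0,0],
    [0,0,-0.03,0,0,0,0],
    [0,0,-0.04,0,0,0,0],
    [0,0,-0.04,0,0,0,0],
    [0,0,-0.02,0,0,0,0],
    [0,0,-0.015,0,0,0,0],
    [0,0,0,0,0,0,0],
    [0,0,0,0,0,0,0]
  ]
}}

```text
t: 13.6
tcp_pos: [0.5796, -0.2617, 0.0447]
ee_rot: [2.02, 2.404, 0.0]
wrist_force: [-0.7, -1.0, -0.9]
width: 0.0391
gripper_force: 51.2
```

Request:
{"name": "servo_tool", "arguments": {
  "series": [
    [0,0,-0.01,0,0,0,0],
    [0,0,-0.006,0,0,0,0],
    [0,0,-0.003,0,0,0,0],
    [0,0,-0.002,0,0,0,0],
    [0,0,0,0,0,0,0]
  ]
}}

```text
t: 14.1
tcp_pos: [0.5794, -0.2615, 0.023]
ee_rot: [2.021, 2.405, 0.0]
wrist_force: [-0.7, 0.0, -0.9]
width: 0.0388
gripper_force: 51.3
```

Request:
{"name": "servo_tool", "arguments": {
  "series": [
    [0,0,-0.001,0,0,0,0],
    [0,0,-0.001,0,0,0,0],
    [0,0,0,0,0,0,0]
  ]
}}

```text
t: 14.4
tcp_pos: [0.5795, -0.2615, 0.0228]
ee_rot: [2.02, 2.405, -0.0]
wrist_force: [-6.4, 3.9, 14.5]
width: 0.0386
gripper_force: 53.0
```

Contact. Release, rise and return over the jig.

Request:
{"name": "servo_tool", "arguments": {
  "series": [
    [0,0,0.001,0,0,0,55],
    [0,0,0,0,0,0,65],
    [0,0,0,0,0,0,70],
    [0,0,0,0,0,0,70],
    [0,0,0.02,0,0,0,70],
    [0,0,0.04,0,0,0,80],
    [0,0,0.05,0,0,0,90],
    [0,0,0.05,0,0,0,100],
    [0,0,0.02,0,0,0,100],
    [0,0,0,0,0,0,100]
  ]
}}

```text
t: 15.4
tcp_pos: [0.5802, -0.262, 0.2054]
ee_rot: [2.017, 2.4, 0.001]
wrist_force: [0.1, -0.5, -0.1]
width: 0.0856
gripper_force: 0.0
```

```bash
python3 - <<'E'
from h import *
s=state();I=get_image("wrist")[:,:,::-1];cv2.imwrite("pics/w5.png",I);print(s["tcp_pos"],s["ee_rot"])
E
```

```text
[ 0.58020882 -0.26204156  0.2054281 ] [2.01693565e+00 2.40009696e+00 9.34539086e-04]
```

View pics/w5.png

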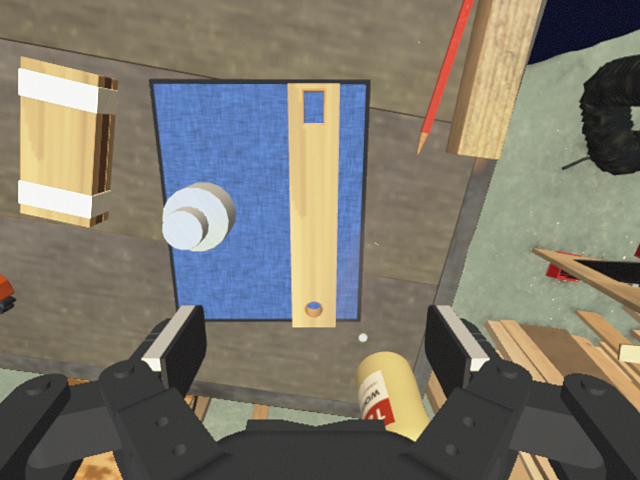

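Request:
{"name": "servo_tool", "arguments": {
  "series": [
    [-0.005,0.03,0,0,0,-0.025,100],
    [-0.005,0.048,0,0,0,-0.025,100],
    [-0.005,0.05,0,0,0,-0.025,100],
    [-0.005,0.05,0,0,0,-0.025,100],
    [-0.005,0.05,0,0,0,-0.025,100],
    [-0.005,0.05,0,0,0,-0.025,100],
    [-0.005,0.05,0,0,0,-0.025,100],
    [-0.005,0.05,0,0,0,-0.025,100],
    [-0.005,0.05,0,0,0,-0.025,100],
    [-0.005,0.05,0,0,0,-0.025,100],
    [-0.005,0.05,0,0,0,-0.025,100],
    [-0.002,0.046,0,0,0,-0.02,100]
  ]
}}

```text
t: 16.65
tcp_pos: [0.5211, 0.3124, 0.1997]
ee_rot: [-2.352, -2.081, 0.005]
wrist_force: [0.5, 0.4, -0.0]
width: 0.085
gripper_force: 0.0
```

Request:
{"name": "servo_tool", "arguments": {
  "series": [
    [0,0,-0.03,0,0,0,100],
    [0,0,-0.04,0,0,0,100],
    [0,0,-0.03,0,0,0,100],
    [0,0,-0.02,0,0,0,100],
    [0,0,0,0,0,0,100],
    [0,0,0,0,0,0,100]
  ]
}}

```text
t: 17.25
tcp_pos: [0.5222, 0.3102, 0.0813]
ee_rot: [-2.352, -2.082, 0.002]
wrist_force: [-0.0, 0.0, 0.4]
width: 0.0856
gripper_force: 0.0
```

Request:
{"name": "servo_tool", "arguments": {
  "series": [
    [0.001,0.002,-0.02,0,0,0,100],
    [0,0,-0.015,0,0,0,100],
    [0,0,-0.006,0,0,0,100],
    [0,0,0,0,0,0,100],
    [0,0,0,0,0,0,75],
    [0,0,0,0,0,0,0],
    [0,0,0,0,0,0,0],
    [0,0,0,0,0,0,0],
    [0,0,0,0,0,0,0],
    [0,0,0,0,0,0,0]
  ],
  "newtons": 50
}}

```text
t: 18.25
tcp_pos: [0.524, 0.3125, 0.0418]
ee_rot: [2.352, 2.081, 0.003]
wrist_force: [-0.8, -0.6, 5.8]
width: 0.0547
gripper_force: 54.4
```

Request:
{"name": "servo_tool", "arguments": {
  "series": [
    [0,0,0.01,0,0,0,0],
    [0,0,0.02,0,0,0,0],
    [0,0,0.04,0,0,0,0],
    [0,0,0.05,0,0,0,0],
    [0,0,0.05,0,0,0,0]
  ]
}}

```text
t: 18.75
tcp_pos: [0.5229, 0.3121, 0.2129]
ee_rot: [-2.353, -2.082, 0.001]
wrist_force: [-0.1, 0.2, -0.7]
width: 0.055
gripper_force: 53.6
```

Request:
{"name": "servo_tool", "arguments": {
  "series": [
    [0.002,-0.02,0,0,0,-0.126,0],
    [0.002,-0.025,0,0,0,-0.126,0],
    [0.002,-0.025,0,0,0,-0.126,0],
    [0.002,-0.025,0,0,0,-0.126,0],
    [0.002,-0.025,0,0,0,-0.126,0],
    [0.002,-0.025,0,0,0,-0.126,0],
    [0.002,-0.025,0,0,0,-0.126,0],
    [0.002,-0.025,0,0,0,-0.126,0],
    [0,-0.025,0,0,0,-0.126,0],
    [0,-0.02,0,0,0,-0.126,0],
    [0,-0.01,0,0,0,-0.126,0],
    [0,0,0,0,0,0,0]
  ]
}}

```text
t: 19.95
tcp_pos: [0.5394, 0.0613, 0.2112]
ee_rot: [3.14, 0.094, 0.0]
wrist_force: [0.1, -0.5, -1.9]
width: 0.0549
gripper_force: 53.6
```

```bash
python3 - <<'E'
from h import *
s=state();I=get_image("wrist")[:,:,::-1];cv2.imwrite("pics/w6.png",I);print(s["tcp_pos"],s["ee_rot"],s["width"])
E
```

```text
[0.53936939 0.06129011 0.21115747] [3.13998344e+00 9.42683171e-02 8.21405125e-05] 0.05485891251647127
```

View pics/w6.png

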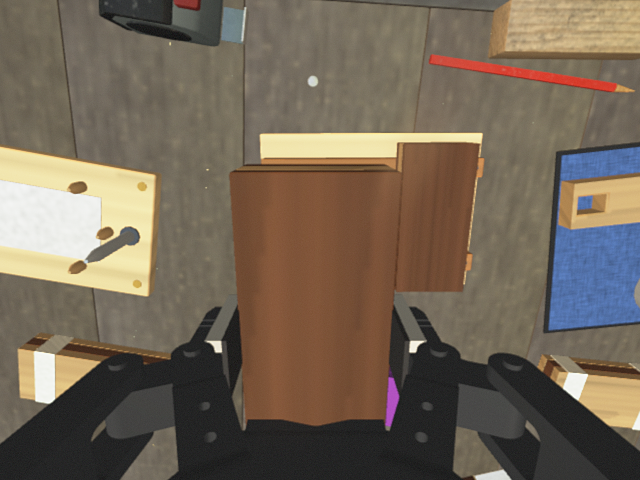

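```bash
python3 - <<'E'
from h import *
s=state();K,C=cam("wrist",s)
b=toplane([[261,134],[482,133]],.006,K,C)*1000;f=toplane([[478,143],[464,291],[398,143]],.05,K,C)*1000
print(b.round(1),f.round(1))
xs=f[0]-f[1];a=np.degrees(np.arctan2(xs[1],xs[0]));yb=b[0]-b[1];a2=np.degrees(np.arctan2(yb[1],yb[0]))-90
print(a,a2,np.linalg.norm(xs),np.linalg.norm(yb),np.linalg.norm(f[0]-f[2]))
t=np.radians(3.6);x=np.array([np.cos(t),np.sin(t)]);y=np.array([-x[1],x[0]])
print("free from base",b.mean(0)[:2]-70*x+47*y,"from fixed",(f[0]+f[1])[:2]/2+122*y, f[2][:2]-60*x+66*y)
rv=s["ee_rot"];print("theta",2*np.degrees(np.arctan2(rv[1],rv[0]))-90)
c=toplane([[231,172],[405,172]],s["tcp_pos"][2]+.0042,K,C)*1000;print("held far end",c,c.mean(0)[:2]-60*x)
E
```

```text
[[605.  112.4   6. ]
 [617.7 -74.7   6. ]] [[609.8 -54.2  50. ]
 [490.9 -65.1  50. ]
 [606.    4.9  50. ]]
5.226672818439312 3.8939388050991823 119.3757680383758 187.52719481157848 59.28395655100046
free from base [538.53041844  61.37375687] from fixed [542.69643512  62.10592798] [542.00310566  67.0504485 ]
theta -446.3051869150176
held far end [[597.50442514  93.01223559 215.31861522]
 [601.0418979   37.42194702 215.31861522]] [539.39155782  61.44966013]
```

Request:
{"name": "servo_tool", "arguments": {
  "series": [
    [0.001,0.001,-0.03,0,0,0,0],
    [0,0,-0.04,0,0,0,0],
    [0,0,-0.04,0,0,0,0],
    [0,0,-0.025,0,0,0,0],
    [0,0,-0.015,0,0,0,0],
    [0,0,-0.008,0,0,0,0],
    [0,0,-0.003,0,0,0,0],
    [0,0,0,0,0,0,0],
    [0,0,0,0,0,0,0]
  ]
}}

```text
t: 20.9
tcp_pos: [0.541, 0.0635, 0.0507]
ee_rot: [3.14, 0.1, 0.002]
wrist_force: [-0.0, 0.4, -1.6]
width: 0.0549
gripper_force: 53.6
```

Request:
{"name": "servo_tool", "arguments": {
  "series": [
    [0,-0.001,-0.003,0,0,0,0],
    [0,0,-0.002,0,0,0,0],
    [0,0,-0.001,0,0,0,0],
    [0,0,0,0,0,0,0]
  ]
}}

```text
t: 21.3
tcp_pos: [0.5408, 0.0622, 0.0458]
ee_rot: [3.14, 0.099, 0.002]
wrist_force: [-7.2, -0.4, 18.6]
width: 0.0549
gripper_force: 56.0
```

Request:
{"name": "servo_tool", "arguments": {
  "series": [
    [0,0,0.001,0,0,0,70],
    [0,0,0,0,0,0,80],
    [0,0,0,0,0,0,85],
    [0,0,0,0,0,0,85],
    [0,0,0.03,0,0,0,85],
    [0,0,0.05,0,0,0,100],
    [0,0,0.05,0,0,0,100],
    [0,0,0.04,0,0,0,100],
    [0,0,0,0,0,0,100]
  ]
}}

```text
t: 22.2
tcp_pos: [0.5424, 0.0622, 0.2203]
ee_rot: [3.139, 0.099, 0.016]
wrist_force: [0.8, -0.5, -0.1]
width: 0.0853
gripper_force: 0.0
```

```bash
python3 - <<'E'
from h import *
s=state();I=get_image("wrist")[:,:,::-1];cv2.imwrite("pics/w7.png",I);print(s["tcp_pos"],s["ee_rot"],s["width"])
T=get_image("top")[:,:,::-1];cv2.imwrite("pics/t7.png",T)
K,C=cam("top");H=cv2.cvtColor(np.ascontiguousarray(T),cv2.COLOR_BGR2HSV)
c=big(cv2.inRange(H,(0,0,110),(40,255,255)),(410,250,495,300));print("short",rect(c,.030,K,C))
E
```

```text
[0.54241808 0.06224421 0.22026783] [3.13870344 0.0988753  0.01577717] 0.08528817425010823
short (array([ 372.4, -237.6]), 121.2, 59.9, 87.2)
```

View pics/w7.png

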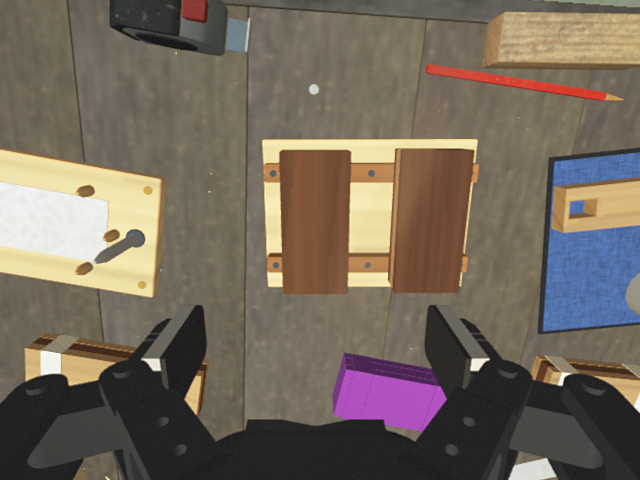

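Request:
{"name": "servo_tool", "arguments": {
  "series": [
    [-0.0142,-0.025,0,0,0,0.1216,100],
    [-0.0142,-0.025,0,0,0,0.1216,100],
    [-0.0142,-0.025,0,0,0,0.1216,100],
    [-0.0142,-0.025,0,0,0,0.1216,100],
    [-0.0142,-0.025,0,0,0,0.1216,100],
    [-0.0142,-0.025,0,0,0,0.1216,100],
    [-0.0142,-0.025,0,0,0,0.1216,100],
    [-0.0142,-0.025,0,0,0,0.1216,100],
    [-0.0142,-0.025,0,0,0,0.1216,100],
    [-0.0142,-0.025,0,0,0,0.1216,100],
    [-0.0142,-0.025,0,0,0,0.1216,100],
    [-0.0142,-0.025,0,0,0,0.1216,100]
  ]
}}

```text
t: 23.5
tcp_pos: [0.3689, -0.2381, 0.2132]
ee_rot: [-2.267, -2.17, -0.0]
wrist_force: [0.3, -0.6, -0.8]
width: 0.0856
gripper_force: 0.0
```

Request:
{"name": "servo_tool", "arguments": {
  "series": [
    [0,0,0,0,0,0,100],
    [0,0,0,0,0,0,100]
  ]
}}

```text
t: 23.7
tcp_pos: [0.3696, -0.2374, 0.2135]
ee_rot: [-2.276, -2.162, -0.0]
wrist_force: [-0.2, 0.4, -0.1]
width: 0.0857
gripper_force: 0.0
```

```bash
python3 - <<'E'
from h import *
s=state();I=get_image("wrist")[:,:,::-1];cv2.imwrite("pics/w8.png",I);print(s["tcp_pos"],s["ee_rot"],s["width"])
E
```

```text
[ 0.36960852 -0.23741257  0.21354967] [-2.27596788e+00 -2.16158732e+00 -4.32541985e-04] 0.0856549226564812
```

View pics/w8.png

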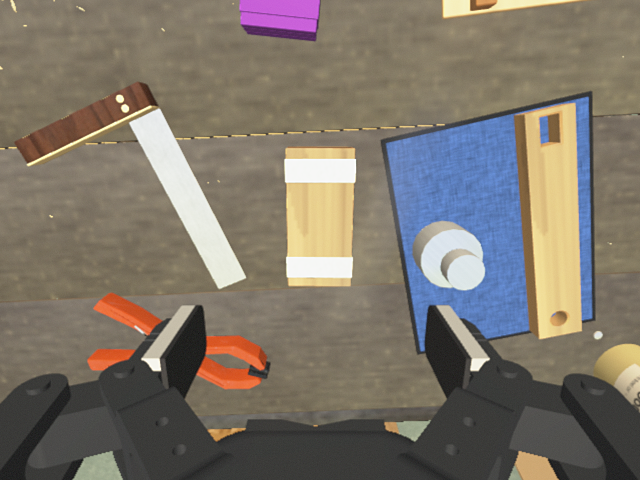

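```bash
python3 - <<'E'
from h import *
s=state();K,C=cam("wrist",s)
p=toplane([[285,149],[355,149],[352,286],[289,286]],.030,K,C)*1000;e=p[0]-p[3]+p[1]-p[2];print(p.mean(0).round(1),np.degrees(np.arctan2(e[1],e[0])).round(1),np.linalg.norm(p-np.roll(p,1,0),axis=1).round(1))
rv=s["ee_rot"];print("theta",2*np.degrees(np.arctan2(rv[1],rv[0]))-90+360)
E
```

```text
[ 374.  -239.3   30. ] 87.5 [119.2  56.2 119.2  56.4]
theta -2.8887713776750275
```

Request:
{"name": "servo_tool", "arguments": {
  "series": [
    [0.0044,-0.0019,-0.03,0,0,0,100],
    [0,0,-0.04,0,0,0,100],
    [0,0,-0.045,0,0,0,100],
    [0,0,-0.04,0,0,0,100],
    [0,0,-0.02,0,0,0,100],
    [0,0,-0.0125,0,0,0,100],
    [0,0,0,0,0,0,100],
    [0,0,0,0,0,0,75],
    [0,0,0,0,0,0,0],
    [0,0,0,0,0,0,0],
    [0,0,0,0,0,0,0],
    [0,0,0,0,0,0,0]
  ],
  "newtons": 50
}}

```text
t: 24.95
tcp_pos: [0.375, -0.2397, 0.0283]
ee_rot: [2.274, 2.165, 0.0]
wrist_force: [0.6, 2.3, 6.2]
width: 0.0546
gripper_force: 53.7
```

Request:
{"name": "servo_tool", "arguments": {
  "series": [
    [0,0,0,0,0,0,0],
    [0,0,0,0,0,0,0]
  ]
}}

```text
t: 25.15
tcp_pos: [0.375, -0.2397, 0.0283]
ee_rot: [2.274, 2.165, 0.0]
wrist_force: [0.3, 2.2, 6.5]
width: 0.0549
gripper_force: 53.7
```

Request:
{"name": "servo_tool", "arguments": {
  "series": [
    [0,0,0.02,0,0,0,0],
    [0,0,0.04,0,0,0,0],
    [0,0,0.05,0,0,0,0],
    [0,0,0.05,0,0,0,0],
    [0.003,0.01,0.02,0,0,0,0],
    [0.008,0.03,0,0,0,-0.006,0],
    [0.011,0.042,0,0,0,-0.006,0],
    [0.011,0.042,0,0,0,-0.006,0],
    [0.011,0.042,0,0,0,-0.006,0],
    [0.011,0.042,0,0,0,-0.006,0],
    [0.011,0.042,0,0,0,-0.006,0],
    [0.011,0.042,0,0,0,-0.006,0]
  ]
}}

```text
t: 26.35
tcp_pos: [0.4515, 0.0544, 0.2078]
ee_rot: [2.32, 2.117, 0.001]
wrist_force: [1.0, 0.2, -1.8]
width: 0.0547
gripper_force: 53.8
```

Request:
{"name": "servo_tool", "arguments": {
  "series": [
    [0.012,0.042,0,0,0,-0.006,0],
    [0.012,0.042,0,0,0,-0.006,0],
    [0.012,0.042,0,0,0,-0.006,0],
    [0.012,0.042,0,0,0,-0.006,0],
    [0.012,0.042,0,0,0,-0.006,0],
    [0.008,0.03,0,0,0,0,0],
    [0.004,0.02,0,0,0,0,0],
    [0,0,0,0,0,0,0],
    [0,0,0,0,0,0,0]
  ]
}}

```text
t: 27.25
tcp_pos: [0.5232, 0.3122, 0.2073]
ee_rot: [2.351, 2.084, -0.001]
wrist_force: [0.5, -0.3, -1.0]
width: 0.0553
gripper_force: 53.7
```

```bash
python3 - <<'E'
from h import *
s=state();I=get_image("wrist")[:,:,::-1];cv2.imwrite("pics/w9.png",I);print(s["tcp_pos"],s["ee_rot"],s["width"])
rv=s["ee_rot"];print("theta",2*np.degrees(np.arctan2(rv[1],rv[0]))-90)
E
```

```text
[0.5231592  0.31223567 0.20725807] [ 2.35094987e+00  2.08374323e+00 -7.41319357e-04] 0.05531100990471431
theta -6.896227172337916
```

View pics/w9.png

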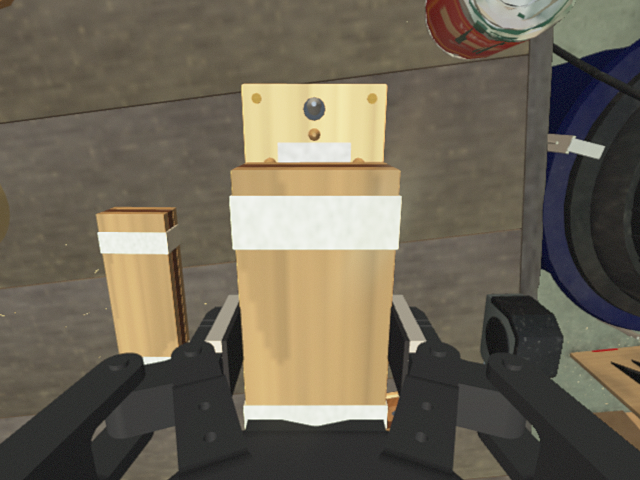

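```bash
python3 - <<'E'
from h import *
s=state();K,C=cam("wrist",s)
t=np.radians(83.1);y=np.array([np.cos(t),np.sin(t)])
j=toplane([[242,84],[387,84]],.016,K,C)*1000;print("jig",j.mean(0)[:2]-107*y,np.linalg.norm(j[0]-j[1]),np.degrees(np.arctan2(*(j[1]-j[0])[1::-1])))
d=toplane([[314,134]],.033,K,C)*1000;print("dowel->jig",d[0,:2]-68.5*y)
pn=toplane([[314,106]],.080,K,C)*1000;print("pin->jig",pn[0,:2]-88*y)
h=toplane([[231,169.5],[400,169.5]],s["tcp_pos"][2]+.0017,K,C)*1000;print("held",h.mean(0)[:2]-60*y,np.linalg.norm(h[0]-h[1]),np.degrees(np.arctan2(*(h[1]-h[0])[1::-1])))
E
```

```text
jig [522.86007295 311.24419692] 113.7357990824836 -6.995562881492899
dowel->jig [522.54959059 312.33532708]
pin->jig [522.53068747 310.68352814]
held [523.52729481 312.33303223] 55.10650917592342 -6.995982048533217
```

Request:
{"name": "servo_tool", "arguments": {
  "series": [
    [-0.0005,-0.0008,-0.03,0,0,0,0],
    [0,0,-0.04,0,0,0,0],
    [0,0,-0.04,0,0,0,0],
    [0,0,-0.02,0,0,0,0],
    [0,0,-0.01,0,0,0,0],
    [0,0,0,0,0,0,0],
    [0,0,0,0,0,0,0]
  ]
}}

```text
t: 28.0
tcp_pos: [0.5237, 0.3115, 0.0688]
ee_rot: [2.351, 2.082, 0.003]
wrist_force: [-0.4, 0.3, -0.9]
width: 0.055
gripper_force: 53.7
```

Request:
{"name": "servo_tool", "arguments": {
  "series": [
    [-0.0005,0,-0.005,0,0,0,0],
    [0,0,-0.005,0,0,0,0],
    [0,0,-0.004,0,0,0,0],
    [0,0,-0.004,0,0,0,0],
    [0,0,-0.003,0,0,0,0],
    [0,0,0,0,0,0,0]
  ]
}}

```text
t: 28.6
tcp_pos: [0.5223, 0.3116, 0.0458]
ee_rot: [-2.351, -2.083, 0.001]
wrist_force: [0.8, -0.3, -1.0]
width: 0.0546
gripper_force: 53.7
```

Request:
{"name": "servo_tool", "arguments": {
  "series": [
    [0,0,-0.001,0,0,0,0],
    [0,0,-0.001,0,0,0,0],
    [0,0,0,0,0,0,0]
  ]
}}

```text
t: 28.9
tcp_pos: [0.5226, 0.3117, 0.0444]
ee_rot: [2.351, 2.083, 0.0]
wrist_force: [-0.0, -0.9, -1.2]
width: 0.0547
gripper_force: 53.8
```

Request:
{"name": "servo_tool", "arguments": {
  "series": [
    [0,0,-0.001,0,0,0,0],
    [0,0,-0.0005,0,0,0,0],
    [0,0,0,0,0,0,0]
  ]
}}

```text
t: 29.2
tcp_pos: [0.5226, 0.3117, 0.0443]
ee_rot: [2.351, 2.083, 0.001]
wrist_force: [-3.9, -2.1, 11.4]
width: 0.0546
gripper_force: 55.2
```

Request:
{"name": "servo_tool", "arguments": {
  "series": [
    [0,0,0.001,0,0,0,80],
    [0,0,0,0,0,0,95],
    [0,0,0,0,0,0,95],
    [0,0,0,0,0,0,95],
    [0,0,0.03,0,0,0,95],
    [0,0,0.05,0,0,0,80],
    [0,0,0.05,0,0,0,80],
    [0,0,0.04,0,0,0,80],
    [0,0,0,0,0,0,80]
  ]
}}

```text
t: 30.1
tcp_pos: [0.5242, 0.3124, 0.2199]
ee_rot: [2.348, 2.081, 0.016]
wrist_force: [-0.3, -0.4, -0.3]
width: 0.068
gripper_force: 0.0
```

```bash
python3 - <<'E'
from h import *
s=state();I=get_image("wrist")[:,:,::-1];cv2.imwrite("pics/w10.png",I);print(s["tcp_pos"],s["ee_rot"],s["width"])
E
```

```text
[0.52422912 0.31239409 0.21992801] [2.34833919 2.08084905 0.01565634] 0.06800574920038116
```

View pics/w10.png

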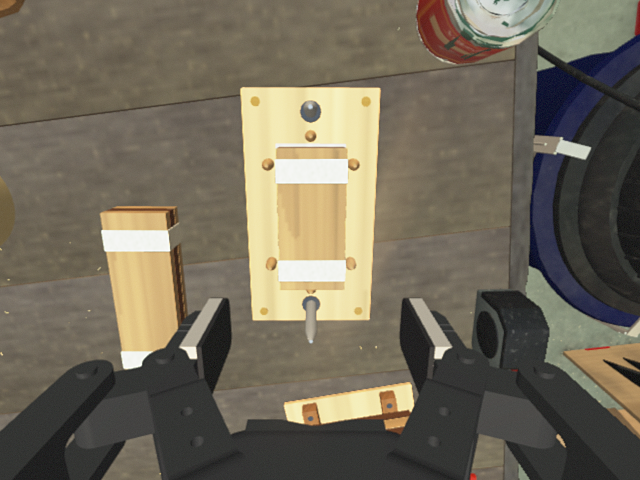

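```bash
python3 - <<'E'
from h import *
s=state();K,C=cam("wrist",s)
a=toplane([[310.5,107],[310,341]],.083,K,C)*1000;b=toplane([[310.5,112],[311,299]],.018,K,C)*1000
j=toplane([[242,88],[380,88],[370,320],[253,320]],.015,K,C)*1000
print(a.round(1),b.round(1),a.mean(0),b.mean(0),j.mean(0),np.linalg.norm(a[0]-a[1]))
# caul on mat from w5
K,C=cam("wrist",dict(tcp_pos=np.array([ 0.58020882,-0.26204156,0.2054281 ]),ee_rot=np.array([2.01693565,2.40009696,0.000934])))
p=toplane([[288,84],[340,84],[335,327],[292.5,327]],.021,K,C)*1000;e=p[0]-p[3]+p[1]-p[2];print("caul",p.mean(0).round(1),np.degrees(np.arctan2(e[1],e[0])).round(1),np.linalg.norm(p-np.roll(p,1,0),axis=1).round(1))
h=toplane([[314,108],[313.5,309]],.021,K,C)*1000;print("holes",h.round(1),h.mean(0).round(1))
E
```

```text
[[531.4 398.5  83. ]
 [509.4 226.9  83. ]] [[530.9 398.2  18. ]
 [510.5 231.8  18. ]] [520.42321981 312.70343826  83.        ] [520.69282706 314.99897986  18.        ] [520.84259943 312.34731559  15.        ] 173.09168132284267
caul [ 580.  -261.9   21. ] 99.8 [209.4  39.8 209.6  39.5]
holes [[ 565.2 -175.8   21. ]
 [ 594.3 -347.    21. ]] [ 579.8 -261.4   21. ]
```

Request:
{"name": "servo_tool", "arguments": {
  "series": [
    [0.004,-0.03,0,0,0,0.02,80],
    [0.0045,-0.049,0,0,0,0.025,80],
    [0.0045,-0.049,0,0,0,0.025,80],
    [0.0045,-0.049,0,0,0,0.025,80],
    [0.0045,-0.049,0,0,0,0.025,80],
    [0.0045,-0.049,0,0,0,0.025,80],
    [0.0045,-0.049,0,0,0,0.025,80],
    [0.0045,-0.049,0,0,0,0.025,80],
    [0.0045,-0.049,0,0,0,0.025,80],
    [0.005,-0.049,0,0,0,0.025,80],
    [0.005,-0.049,0,0,0,0.025,80],
    [0.005,-0.04,0,0,0,0.025,80]
  ]
}}

```text
t: 31.35
tcp_pos: [0.5768, -0.2508, 0.2119]
ee_rot: [-2.018, -2.404, 0.001]
wrist_force: [0.0, 0.0, -0.2]
width: 0.0681
gripper_force: 0.0
```

Request:
{"name": "servo_tool", "arguments": {
  "series": [
    [0,-0.014,0,0,0,0,80],
    [0,0,-0.03,0,0,0,80],
    [0,0,-0.04,0,0,0,80],
    [0,0,-0.04,0,0,0,80],
    [0,0,-0.03,0,0,0,80],
    [0,0,0,0,0,0,80],
    [0,0,0,0,0,0,80]
  ]
}}

```text
t: 32.05
tcp_pos: [0.5776, -0.2619, 0.0741]
ee_rot: [-2.019, -2.406, -0.0]
wrist_force: [0.2, -0.3, 1.6]
width: 0.0684
gripper_force: 0.0
```

Request:
{"name": "servo_tool", "arguments": {
  "series": [
    [0.002,0,-0.025,0,0,0,80],
    [0,0,-0.015,0,0,0,80],
    [0,0,-0.01,0,0,0,80],
    [0,0,0,0,0,0,60],
    [0,0,0,0,0,0,0],
    [0,0,0,0,0,0,0],
    [0,0,0,0,0,0,0],
    [0,0,0,0,0,0,0],
    [0,0,0,0,0,0,0]
  ],
  "newtons": 50
}}

```text
t: 32.95
tcp_pos: [0.5799, -0.2627, 0.0249]
ee_rot: [2.019, 2.405, 0.0]
wrist_force: [-0.8, 0.9, 6.2]
width: 0.0388
gripper_force: 51.6
```

Request:
{"name": "servo_tool", "arguments": {
  "series": [
    [0,0,0.01,0,0,0,0],
    [0,0,0.03,0,0,0,0],
    [0,0,0.05,0,0,0,0],
    [0,0,0.05,0,0,0,0],
    [-0.002,0.014,0.02,0,0,0,0],
    [-0.003,0.03,0,0,0,-0.015,0],
    [-0.004,0.042,0,0,0,-0.02,0],
    [-0.004,0.042,0,0,0,-0.024,0],
    [-0.004,0.042,0,0,0,-0.024,0],
    [-0.004,0.042,0,0,0,-0.024,0],
    [-0.004,0.042,0,0,0,-0.024,0],
    [-0.004,0.042,0,0,0,-0.024,0]
  ]
}}

```text
t: 34.15
tcp_pos: [0.5499, 0.0353, 0.1843]
ee_rot: [2.201, 2.241, 0.0]
wrist_force: [0.9, -0.7, -0.8]
width: 0.0388
gripper_force: 50.8
```

Request:
{"name": "servo_tool", "arguments": {
  "series": [
    [-0.004,0.042,0,0,0,-0.024,0],
    [-0.004,0.042,0,0,0,-0.024,0],
    [-0.004,0.042,0,0,0,-0.024,0],
    [-0.004,0.042,0,0,0,-0.024,0],
    [-0.004,0.042,0,0,0,-0.024,0],
    [-0.004,0.038,0,0,0,-0.02,0],
    [-0.002,0.02,0,0,0,0,0],
    [-0.002,0.01,0,0,0,0,0],
    [0,0,0,0,0,0,0],
    [0,0,0,0,0,0,0],
    [0,0,0,0,0,0,0]
  ]
}}

```text
t: 35.25
tcp_pos: [0.5228, 0.3105, 0.1839]
ee_rot: [2.353, 2.081, -0.0]
wrist_force: [-0.8, -0.0, -1.1]
width: 0.0383
gripper_force: 50.8
```

```bash
python3 - <<'E'
from h import *
s=state();I=get_image("wrist")[:,:,::-1];cv2.imwrite("pics/w11.png",I);print(s["tcp_pos"],s["ee_rot"],s["width"])
rv=s["ee_rot"];print("theta",2*np.degrees(np.arctan2(rv[1],rv[0]))-90)
K,C=cam("wrist",s)
H=cv2.cvtColor(np.ascontiguousarray(I),cv2.COLOR_BGR2HSV)
# grey pin / dark patch report: low-saturation mid-value blobs
m=cv2.inRange(H,(0,0,20),(179,70,150));
t=np.radians(83.1);y=np.array([np.cos(t),np.sin(t)]);jg=np.array([.5228,.3118])
z=s["tcp_pos"][2]-.0039
for k in(88,-88):
    print("pin px",pix([*(jg+k/1000*y),.083],K,C),"hole px",pix([*(s["tcp_pos"][:2]+k/1000*y+[0,.001]),z],K,C))
E
```

```text
[0.52283512 0.31045783 0.18393213] [ 2.35289557e+00  2.08145981e+00 -2.26522935e-04] 0.03831267480143673
theta -7.005637472513143
pin px [[314.37263134  98.78484152]] hole px [[314.09848591  77.3762174 ]]
pin px [[315.19861828 366.18368501]] hole px [[315.45700792 497.03352298]]
```

```bash
python3 - <<'E'
from h import *
I=cv2.imread("pics/w11.png");H=cv2.cvtColor(I,cv2.COLOR_BGR2HSV)
K,C=cam("wrist",dict(tcp_pos=np.array([0.52283512,0.31045783,0.18393213]),ee_rot=np.array([2.35289557,2.08145981,-.00022])))
g=H[:,:,2].astype(int)
print("col314",g[0:140:3,314].tolist());print("sat",H[0:140:3,314,1].tolist())
print("row180 V",g[180,220:420:4].tolist());print("hue-sat",H[180,220:420:4,1].tolist())
print("row77 V",g[70,220:420:4].tolist())
z=.18393-.0039
for k in(105,100,96,80,76):
    print(k,pix([*(np.array([.5228,.3115])+k/1000*np.array([.1201,.9928])),z],K,C).round())
E
```

```text
col314 [120, 118, 123, 124, 125, 116, 227, 223, 224, 225, 217, 213, 169, 117, 116, 113, 132, 130, 129, 124, 115, 119, 119, 122, 121, 89, 253, 245, 245, 245, 247, 189, 227, 238, 109, 107, 106, 98, 109, 210, 224, 225, 225, 225, 225, 225, 225]
sat [60, 61, 54, 58, 63, 55, 106, 102, 101, 101, 130, 140, 133, 126, 125, 133, 62, 59, 63, 60, 67, 62, 64, 59, 65, 69, 76, 59, 62, 60, 66, 36, 28, 25, 35, 31, 38, 10, 37, 112, 108, 104, 104, 105, 105, 104, 105]
row180 V [117, 118, 120, 119, 116, 213, 242, 243, 243, 244, 218, 216, 217, 216, 217, 216, 213, 210, 209, 216, 224, 224, 225, 225, 225, 223, 224, 222, 222, 219, 221, 226, 227, 226, 224, 221, 221, 220, 219, 236, 240, 242, 137, 138, 136, 133, 131, 131, 129, 126]
hue-sat [54, 50, 51, 49, 51, 107, 68, 66, 66, 67, 105, 106, 105, 105, 106, 104, 108, 104, 104, 106, 102, 106, 103, 102, 102, 104, 102, 103, 102, 106, 104, 104, 101, 102, 102, 103, 105, 105, 105, 79, 78, 71, 82, 76, 73, 75, 74, 68, 69, 69]
row77 V [114, 115, 112, 105, 111, 109, 108, 111, 140, 213, 211, 212, 214, 214, 214, 213, 210, 203, 90, 118, 118, 118, 120, 123, 119, 117, 115, 118, 121, 118, 156, 220, 224, 224, 226, 222, 220, 220, 219, 218, 97, 101, 106, 108, 105, 105, 108, 110, 111, 113]
105 [[314.  17.]]
100 [[314.  35.]]
96 [[314.  49.]]
80 [[314. 104.]]
76 [[314. 117.]]
```

Request:
{"name": "servo_tool", "arguments": {
  "series": [
    [-0.0007,0.0003,-0.03,0,0,0,0],
    [0,0,-0.03,0,0,0,0],
    [0,0,-0.015,0,0,0,0],
    [0,0,-0.01,0,0,0,0],
    [0,0,-0.006,0,0,0,0],
    [0,0,0,0,0,0,0]
  ]
}}

```text
t: 35.9
tcp_pos: [0.5219, 0.3117, 0.0927]
ee_rot: [-2.352, -2.083, 0.0]
wrist_force: [0.1, -0.2, -0.4]
width: 0.0388
gripper_force: 50.8
```

Request:
{"name": "servo_tool", "arguments": {
  "series": [
    [0.0005,0,-0.006,0,0,0,0],
    [0,0,-0.006,0,0,0,0],
    [0,0,-0.005,0,0,0,0],
    [0,0,-0.003,0,0,0,0],
    [0,0,0,0,0,0,0]
  ]
}}

```text
t: 36.4
tcp_pos: [0.5221, 0.3119, 0.0723]
ee_rot: [-2.351, -2.083, 0.001]
wrist_force: [-0.2, -0.2, 0.3]
width: 0.0386
gripper_force: 50.8
```

Request:
{"name": "servo_tool", "arguments": {
  "series": [
    [0,0,-0.002,0,0,0,0],
    [0,0,-0.002,0,0,0,0],
    [0,0,-0.001,0,0,0,0],
    [0,0,0,0,0,0,0]
  ]
}}

```text
t: 36.8
tcp_pos: [0.5223, 0.312, 0.0679]
ee_rot: [2.351, 2.083, 0.0]
wrist_force: [-1.3, -0.4, 0.1]
width: 0.0388
gripper_force: 51.0
```

Request:
{"name": "servo_tool", "arguments": {
  "series": [
    [0,0,-0.001,0,0,0,0],
    [0,0,-0.0005,0,0,0,0],
    [0,0,0,0,0,0,0]
  ]
}}

```text
t: 37.1
tcp_pos: [0.5223, 0.312, 0.0679]
ee_rot: [2.351, 2.083, 0.001]
wrist_force: [-6.4, -2.4, 12.8]
width: 0.0387
gripper_force: 52.4
```

Request:
{"name": "servo_tool", "arguments": {
  "series": [
    [0,0,0.001,0,0,0,55],
    [0,0,0,0,0,0,65],
    [0,0,0,0,0,0,70],
    [0,0,0,0,0,0,70],
    [0,0,0.03,0,0,0,70],
    [0,0,0.05,0,0,0,75],
    [0,0,0.05,0,0,0,75],
    [0,0,0.02,0,0,0,75],
    [0,0,0,0,0,0,75],
    [0,0,0,0,0,0,75]
  ]
}}

```text
t: 38.1
tcp_pos: [0.522, 0.3118, 0.2164]
ee_rot: [-2.351, -2.083, 0.002]
wrist_force: [0.6, -0.1, -0.3]
width: 0.0643
gripper_force: 0.0
```

```bash
python3 - <<'E'
from h import *
s=state();I=np.ascontiguousarray(get_image("wrist")[:,:,::-1]);cv2.imwrite("pics/w12.png",I);print(s["tcp_pos"],s["ee_rot"],s["width"])
K,C=cam("wrist",s);g=cv2.cvtColor(I,cv2.COLOR_BGR2HSV)
t=np.radians(83.1);y=np.array([np.cos(t),np.sin(t)]);x=np.array([y[1],-y[0]]);c0=np.array([.523,.312])
P=lambda a,b,z=.064:pix([*(c0+a/1000*x+b/1000*y),z],K,C)[0].round(1)
for b in(105,-105): print("end",b,P(0,b),"lat",P(-20,b),P(20,b))
for b in(60,-30):
    u0=P(-20,b);u1=P(20,b);r=int(u0[1]);print(r,u0[0],u1[0],"V",g[r,int(u0[0])-24:int(u1[0])+24:3,2].tolist(),g[r,int(u0[0])-24:int(u1[0])+24:3,1].tolist())
e=P(0,105);print("far",e,g[int(e[1])-20:int(e[1])+20:2,int(e[0])-12,2].tolist())
e=P(0,-105);print("near",e,g[int(e[1])-20:int(e[1])+20:2,int(e[0])-12,2].tolist())
K,C=cam("wrist",dict(tcp_pos=np.array([ .48554374,-.27790914,.23772093]),ee_rot=np.array([2.013,2.396,-.001])));print("knob",toplane([[312,217]],.067,K,C))
K,C=cam("wrist",dict(tcp_pos=np.array([.36960852,-.23741257,.21354967]),ee_rot=np.array([-2.27596788,-2.16158732,-.00043])));print("knob",toplane([[463,269]],.067,K,C))
E
```

```text
[0.52199848 0.31183894 0.21640414] [-2.35123462e+00 -2.08303930e+00  1.57310135e-03] 0.06428195290084829
end 105 [316.6  79.4] lat [287.4  79.5] [345.7  79.4]
end -105 [316.6 347.4] lat [293.  347.4] [340.2 347.4]
147 288.8 344.3 V [242, 240, 239, 241, 244, 243, 211, 220, 218, 216, 216, 217, 215, 211, 210, 223, 222, 224, 224, 222, 221, 220, 226, 225, 221, 221, 220, 217, 219, 218, 244, 244, 244, 243, 242] [70, 72, 73, 72, 65, 77, 106, 104, 104, 107, 104, 105, 106, 105, 108, 105, 105, 102, 102, 107, 105, 104, 102, 104, 106, 106, 105, 107, 107, 108, 66, 64, 65, 67, 70]
264 291.3 341.9 V [241, 201, 218, 209, 137, 234, 246, 246, 236, 236, 233, 234, 228, 225, 226, 222, 219, 225, 227, 224, 225, 225, 223, 222, 222, 248, 246, 245, 188, 222, 218, 175, 241] [71, 134, 126, 138, 134, 22, 3, 3, 75, 95, 99, 96, 100, 103, 102, 108, 106, 104, 102, 104, 102, 103, 103, 102, 107, 2, 4, 6, 111, 124, 125, 122, 73]
far [316.6  79.4] [121, 120, 120, 117, 119, 117, 113, 116, 117, 120, 224, 224, 222, 210, 193, 192, 189, 190, 190, 190]
near [316.6 347.4] [226, 227, 227, 227, 227, 228, 227, 228, 228, 231, 140, 124, 125, 127, 128, 130, 130, 131, 126, 126]
knob [[ 0.4838165  -0.27541137  0.067     ]]
knob [[ 0.48223408 -0.27426719  0.067     ]]
```

Request:
{"name": "servo_tool", "arguments": {
  "series": [
    [-0.003,-0.03,0,0,0,0.02,75],
    [-0.003,-0.05,0,0,0,0.025,75],
    [-0.003,-0.05,0,0,0,0.025,75],
    [-0.003,-0.05,0,0,0,0.025,75],
    [-0.003,-0.05,0,0,0,0.025,75],
    [-0.003,-0.05,0,0,0,0.025,75],
    [-0.003,-0.05,0,0,0,0.025,75],
    [-0.003,-0.05,0,0,0,0.025,75],
    [-0.003,-0.05,0,0,0,0.025,75],
    [-0.003,-0.05,0,0,0,0.025,75],
    [-0.003,-0.05,0,0,0,0.025,75],
    [-0.003,-0.04,0,0,0,0.025,75]
  ]
}}

```text
t: 39.35
tcp_pos: [0.4853, -0.2595, 0.2155]
ee_rot: [-2.018, -2.404, 0.0]
wrist_force: [0.6, -0.3, -0.2]
width: 0.0636
gripper_force: 0.0
```

Request:
{"name": "servo_tool", "arguments": {
  "series": [
    [-0.002,-0.018,0,0,0,0,75],
    [0,0,-0.03,0,0,0,75],
    [0,0,-0.03,0,0,0,75],
    [0,0,-0.02,0,0,0,75],
    [0,0,0,0,0,0,75],
    [0,0,0,0,0,0,75]
  ]
}}

```text
t: 39.95
tcp_pos: [0.4844, -0.2746, 0.1373]
ee_rot: [-2.019, -2.406, -0.0]
wrist_force: [0.3, 0.5, 0.9]
width: 0.064
gripper_force: 0.0
```

Request:
{"name": "servo_tool", "arguments": {
  "series": [
    [-0.0004,-0.0012,-0.03,0,0,0,75],
    [0,0,-0.025,0,0,0,75],
    [0,0,-0.015,0,0,0,75],
    [0,0,-0.007,0,0,0,75],
    [0,0,0,0,0,0,75],
    [0,0,0,0,0,0,50],
    [0,0,0,0,0,0,0],
    [0,0,0,0,0,0,0],
    [0,0,0,0,0,0,0],
    [0,0,0,0,0,0,0],
    [0,0,0,0,0,0,0]
  ],
  "newtons": 60
}}

```text
t: 41.05
tcp_pos: [0.4846, -0.2766, 0.0616]
ee_rot: [2.018, 2.405, 0.0]
wrist_force: [0.4, 1.1, 5.7]
width: 0.0279
gripper_force: 58.8
```

Request:
{"name": "servo_tool", "arguments": {
  "series": [
    [0,0,0.01,0,0,0,0],
    [0,0,0.02,0,0,0,0],
    [0,0,0.04,0,0,0,0],
    [0,0,0.04,0,0,0,0],
    [0,0.01,0.02,0,0,0,0],
    [0.002,0.03,0,0,0,-0.015,0],
    [0.003,0.04,0,0,0,-0.02,0],
    [0.003,0.04,0,0,0,-0.022,0],
    [0.003,0.04,0,0,0,-0.022,0],
    [0.003,0.04,0,0,0,-0.022,0],
    [0.003,0.04,0,0,0,-0.022,0],
    [0.003,0.04,0,0,0,-0.022,0]
  ],
  "newtons": 80
}}

```text
t: 42.25
tcp_pos: [0.5032, 0.0054, 0.1903]
ee_rot: [-2.189, -2.252, 0.001]
wrist_force: [1.3, -0.5, -6.9]
width: 0.0271
gripper_force: 80.4
```

Request:
{"name": "servo_tool", "arguments": {
  "series": [
    [0.003,0.04,0,0,0,-0.022,0],
    [0.003,0.04,0,0,0,-0.022,0],
    [0.003,0.04,0,0,0,-0.022,0],
    [0.003,0.04,0,0,0,-0.022,0],
    [0.003,0.04,0,0,0,-0.022,0],
    [0.003,0.04,0,0,0,-0.022,0],
    [0.002,0.035,0,0,0,-0.018,0],
    [0.001,0.022,0,0,0,0,0],
    [0,0.01,0,0,0,0,0],
    [0,0,0,0,0,0,0],
    [0,0,0,0,0,0,0]
  ]
}}

```text
t: 43.35
tcp_pos: [0.5248, 0.3096, 0.1901]
ee_rot: [2.352, 2.083, -0.002]
wrist_force: [0.3, 0.1, -6.0]
width: 0.027
gripper_force: 80.4
```

Adjust (−0.002, +0.002) and lower to about z 0.1226.

Request:
{"name": "servo_tool", "arguments": {
  "series": [
    [-0.002,0.002,-0.02,0,0,0,0],
    [0,0,-0.02,0,0,0,0],
    [0,0,-0.015,0,0,0,0],
    [0,0,-0.006,0,0,0,0],
    [0,0,0,0,0,0,0],
    [0,0,0,0,0,0,0]
  ]
}}

```text
t: 43.95
tcp_pos: [0.5235, 0.3123, 0.1303]
ee_rot: [2.352, 2.082, 0.002]
wrist_force: [-0.3, 1.0, -6.3]
width: 0.0271
gripper_force: 80.3
```

Request:
{"name": "servo_tool", "arguments": {
  "series": [
    [0,0,-0.003,0,0,0,0],
    [0,0,-0.002,0,0,0,0],
    [0,0,-0.0015,0,0,0,0],
    [0,0,-0.001,0,0,0,0],
    [0,0,0,0,0,0,0]
  ]
}}

```text
t: 44.45
tcp_pos: [0.523, 0.3127, 0.1227]
ee_rot: [2.351, 2.083, 0.001]
wrist_force: [-2.9, -1.8, 2.9]
width: 0.0272
gripper_force: 81.4
```

Contact at the expected height; release and rise.

Request:
{"name": "servo_tool", "arguments": {
  "series": [
    [0,0,0,0,0,0,45],
    [0,0,0,0,0,0,60],
    [0,0,0,0,0,0,75],
    [0,0,0,0,0,0,75],
    [0,0,0,0,0,0,75],
    [0,0,0.03,0,0,0,75],
    [0,0,0.04,0,0,0,75],
    [0,0,0.05,0,0,0,75],
    [0,0,0.02,0,0,0,75],
    [0,0,0,0,0,0,75],
    [0,0,0,0,0,0,75]
  ]
}}

```text
t: 45.55
tcp_pos: [0.5227, 0.3126, 0.261]
ee_rot: [-2.351, -2.083, 0.001]
wrist_force: [-0.6, -0.2, -0.6]
width: 0.0643
gripper_force: 0.0
```

```bash
python3 - <<'E'
from h import *
s=state();I=np.ascontiguousarray(get_image("wrist")[:,:,::-1]);cv2.imwrite("pics/w13.png",I);print(s["tcp_pos"],s["width"],s["wrist_force"])
K,C=cam("wrist",s);H=cv2.cvtColor(I,cv2.COLOR_BGR2HSV)
c=big(cv2.inRange(H,(80,5,110),(130,110,255)),(250,150,390,330))
(u,v),r=cv2.minEnclosingCircle(c);print(cv2.boundingRect(c),(u,v),r,toplane([[u,v]],.100,K,C))
print("expected disc/knob px",pix([[.523,.3127,.096],[.523,.3127,.128]],K,C))
T=np.ascontiguousarray(get_image("top")[:,:,::-1]);K,C=cam("top");H=cv2.cvtColor(T,cv2.COLOR_BGR2HSV)
print("long",rect(big(cv2.inRange(H,(0,0,110),(40,255,255)),(165,255,265,305)),.03,K,C))
E
```

```text
[0.52272105 0.31256127 0.26098776] 0.0643096877147945 [-0.57179193 -0.19870201 -0.64744875]
(284, 192, 64, 63) (315.7314453125, 222.63250732421875) 32.20580291748047 [[0.52331751 0.31458239 0.1       ]]
expected disc/knob px [[315.61708958 223.73469795]
 [315.64672263 234.69901865]]
long (array([359.4, 251.8]), 171.8, 61.3, 82.9)
```

Weight upright at the middle, long stack unmoved; handing in.

```bash
python3 -c "
from plant import *
print(close_job())"
```

```text
the job is handed in; nothing more can be done
None
```

I changed the block and handed the job in at about 45 s; the hand-in returned no verdict. By my last measurements, the set block is on the rack, the short stack is in the jig under the caul, the weight is upright at the caul's middle, and the long stack has not moved.

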